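Pin the dividing head and hold the dial blank at the third click

TASK

A brass dial blank is to be marked at its third division. Take the yellow-handled lock pin out of the white rest and push it fully home through the steel lug of the dividing head and the green base, then let go of it; only then turn the black index knob clockwise (seen from above), counting three clicks from where it rests, without passing the third stop. The knob springs back if released, so finish while still gripping it steadily at the third stop; leave the pin in and the other things on the desk alone.

Things in the scene. Friction and masses are not known exactly. Their poses are not given: they have to be found in the camera images.
- dividing_base: green base plate, 160 x 120 x 20 mm, fixed to the desk. Origin: on its underside, on the vertical spindle axis about which head and knob turn; x points from the lug (at -x) to the back, z up. It reaches from x = -107.5 to +52.5 mm and y = -60 to +60 mm.
- base_hole (a point): centre of the mouth of the base's lock hole, on the base's top face (z = 20 mm in the base frame), 85 mm from the spindle axis at -x; hole 12 mm in diameter, vertical, right through the 20 mm base.
- lug_hole (a point): centre of the mouth of the hole in the head's steel lug, on the lug's top (z = 32 mm in the base frame; lug 34 mm wide, 10 mm thick, 2 mm above the base); hole 12 mm in diameter, slightly chamfered, straight above the base hole at the start.
- lock_pin: loose pin, 40 g, upright in the rest. Origin: centre of its lower tip. From there up: steel shank 10 mm across, 30 mm long, foot tapered; shoulder disc 20 mm across, z = 30 to 34 mm; yellow round handle 14 mm across up to z = 68 mm. Fully home, the shoulder lies on the lug and the tip is 2 mm above the desk.
- pin_tip (a point): the pin's lower tip, centre (same point as the pin's origin).
- pin_rest: white plastic block 44 x 100 x 34 mm (x, y, z) with two vertical 12 mm holes at y = -25 and +25 mm, immovable; origin: centre of the underside. The pin stands in the hole at y = -25 mm, its shoulder on the block's top (tip 4 mm above the desk); the other hole is empty.
- index_head (a joint): swivel of the grey round head (84 mm across, top at z = 46 mm) with its lug on the base, rad, about the spindle axis; 0 at the start with the holes in line, counterclockwise positive, limits +-0.15. Held only by 0.03 N m of friction until pinned, so unpinned it swivels with the knob; pinned it keeps a play of about 0.03.
- index_knob (a joint): turn of the knob relative to the head, rad; 0 at rest (start), grows clockwise from above, limit 2.4. Stops (clicks) every 0.419: the third is 1.257. A return spring (0.17 N m at rest, 0.22 at the third stop) pulls it back to 0; clicks add a ripple of +-0.13 N m, stiffest a quarter pitch past each stop. The spring wins everywhere: it must be held.
- knob_grip (a point): on the spindle axis, z = 78 mm in the base frame. Grip: black upright bar 46 mm long, 14 mm thick, z = 60 to 90 mm; x of this point runs along the bar, y across; at joint 0 x is the base's x, white line towards the lug. Below, turning with it: hub of radius 16 mm (top 60 mm), brass blank 76 mm across (top 53.5 mm), steel index disc 100 mm across with 15 dark dots (top 52 mm).
- battery: black and yellow block battery, 26 x 52 x 17 mm, lying; origin under its centre; leave alone.
- capacitor: dark blue can capacitor standing upright, 33 mm across, 67 mm high; origin under its centre; leave alone.
- marker: white marker pen with blue cap, 123 mm long, lying; origin under its centre; leave alone.
- board: small green circuit board, 48 x 62 x 16 mm; origin under its centre; leave alone.
- relay_clear: relay in a clear cover, 29 x 23 x 37 mm; origin under its centre; leave alone.

How it is judged:
On the way, in this order (a step that is already met when the one before it is completed fails the run):
1. the lock pin is fully home through lug and base and let go (horizontal distance between pin_tip and base_hole below 0.004 m and z of pin_tip in the frame of dividing_base below 0.0055 m and angle between lock_pin's own z axis and vertical below 0.12 rad and contact force between the fingers and lock_pin below 0.1 N), for 0.2 s.
2. the knob, in the fingers, is turned to the third stop (value of joint index_knob between 1.127 and 1.387 rad and contact force between the fingers and index_knob above 2 N), for 0.3 s.
At the end, for the whole second after the job is handed in: The pin is fully home (tip within 3.5 mm of its full depth, 4 mm of the hole's axis, upright within 7 degrees) and not touched; the knob stands still at the third stop, 1.257 rad within 0.13 rad, gripped by the fingers with more than 2 N (all of step 1 and all of step 2 and velocity of joint index_knob between -0.08 and 0.08 rad/s); the arm keeps its last pose, push and grip.
It fails at once if the knob is turned (more than 0.25 rad) while the pin is not in both holes (value of joint index_knob above 0.25 rad and (z of pin_tip in the frame of dividing_base above 0.012 m or horizontal distance between pin_tip and base_hole above 0.006 m)).
It fails at once if the knob is turned past the third stop (beyond 1.5 rad) (value of joint index_knob above 1.5 rad).
It fails at once if one of the other things on the desk is moved more than 25 mm (distance of any of battery, capacitor, marker, board, relay_clear from where it was at the start of the episode above 0.025 m).
It also fails if it takes over 48 s, if anything falls off the work surface, if the arm or the gripper's body presses on something with over 40 N, if the wrist force passes 120 N, or if a joint passes its speed limit or range.

ROBOT

A 6-joint arm with a two-finger parallel gripper is mounted at the origin on a cart in front of the work surface, level with it; the furniture and walls round the work are solid. World frame = base frame: x ahead of the robot, y to its left, z up, the work surface at z = 0. Lengths are in m, angles in rad, forces in N, time in s.
With the tool pointing down it reaches from about 0.425 to 0.95 m from the base axis. Payload 3.5 kg.
Tool frame: the origin (TCP) lies between the finger pads; the fingertips stand 22 mm ahead of it and the grasp point (between the pads) lies 3 mm ahead of it (ctrl.nose_length is the z of the fingertips in the tool frame, in m); z points along the fingers, y is the line along which they close (so a half turn about z gives the same grasp; the last joint's range is limited). The gripper opens to 85 mm and grips with 20 to 120 N. Pads are 22 mm wide; open, the fingers measure 114 mm over their backs; the gripper's body (76 mm by 85 mm) begins 54 mm behind the grasp point. The pads swing forward as they close: fully open they stand 13 mm farther back than shut.
Start: joints at [0.955, 0.286, 1.577, -0, 1.279, -0.15], TCP at [0.303, 0.603, 0.253] pointing down, gripper open.
Joint ranges: [-2.77, 2.77], [-0.9, 2.22], [0.21, 2.48], [-1.53, 4.67], [0.24, 2.81], [-2.84, 2.84]. Speed limits (rad/s): [2.79, 2.79, 3.14, 3.14, 3.14, 3.14].

INTERFACE

Orientations are given as a unit quaternion [x, y, z, w].
In Python, from plant import ctrl gives the robot as it stands. The module is installed in compiled form; this text tells all that it offers.
- The arm moves only by the tool send_rows, never from a script. Its argument "rows" is text: rows parted by semicolons, each of 7 numbers parted by spaces: the turn, a rotation vector about the tool's x, y, z in parts of the range, where 1.0 means 45 degrees, then the shift along the tool's x, y, z in shares of 400 mm (1.0 is 400 mm), then the opening, from -1 (shut) to 1 (fully open). A call has 1 to 8 rows; each row is the pose to reach, as a shift and turn from the pose commanded when the call began, along the tool's axes at that moment; what a row does not reach only later rows make up. A row lasts 1/8 s, in which the tool goes at most 62.5 mm and 10.7 degrees, less where a joint would pass 70% of its speed; a pose out of reach is approached as far as the arm can. A call with a gripper value outside its range is refused whole. The fingers move at their own pace and stop on an object; "grip_force" is the grip in N (left out, the last holds). Time passes only in rows, so rows that repeat a pose let the fingers close. It gives the time, the measured TCP pose, the force, the opening and the grip force at its end, in the units of the state.
- ctrl.get_state(): the state, without advancing time (a new reading comes with each control period).
- ctrl.read_camera(name): name is "scene" or "top" or "wrist"; returns a dict with "color" (480x640x3 uint8, red, green, blue), "fx", "fy", "cx", "cy" (pixels), "D" ([k1, k2, p1, p2, k3] as OpenCV has them; the pictures are not rectified), "extrinsics" (4x4, takes a point from world to camera coordinates). Camera axes: x right, y down, z forward; pixel columns grow to the right and rows downward; lengths in m; the calibration is good to about 2 mm. A picture is of the moment at which its call begins. There is no depth.
- ctrl.sign_off(): hands the job in; it is judged then, once.
Trained networks look in a picture, given as the dict that the camera call returned (one of the last four; its "shot" number tells which), for a name from the list of things; names that differ only in an ending like _2 or _b are one class to them, and where a whole thing is asked for, a point or a joint stands for the part that bears it (a point fixed in the world has none). Each returns a list of dicts, best first, with "p" (0 to 1); they miss things now and then, are a little off and sometimes report something else, mostly with a low value. They report only what shows in the picture. A call takes as long as a camera call.
- ctrl.look_for(picture, target): "position" ([x, y, z] in m, in the coordinates of the camera as it stood for that picture, good to about 4 mm: the middle of the surface that is visible of it).
The state is a dict: "time": time; "qpos": joint angles; "dq": joint speeds; "joint_efforts": joint torques, N m; "eef_pos": TCP position; "tcp_rot": TCP orientation; "contact_force": force on the tool from outside, world axes, zero at the start; "wrist_torque": the same for the moment, N m; "opening": opening from 0.0 (shut) to 1.0 (fully open); "finger_force": force on a finger pad.
Only numpy, scipy, OpenCV 4.12 (cv2) and the standard library are available. Lean on these libraries where they do the work, as an engineer would, in place of code of your own. Each camera call takes 0.05 s, during which the arm holds its last target. There are 200 camera calls.

## Working session

There is one attempt and no reset: what is moved stays moved. The work goes in short steps, Python scripts to look and compute and a tool call to move; the robot and the scene stay as the last step left them, time stands still between calls to the robot, and variables do not carry over. Pictures are saved under pics/ and viewed, at most 10 in all, crops included, and the job is handed in when it is done.

Besides the shell and the picture viewer there is one more tool, called after "Request:" as name(argument=value, ...) on one line, values as JSON. send_rows: Moves the arm, as the interface text tells. Its arguments: {"type":"object","properties":{"rows":{"type":"string"},"grip_force":{"type":"number"}},"required":["rows"]}

```bash
mkdir -p pics
cat > h.py <<'E'
import numpy as np, cv2
from plant import ctrl
from scipy.spatial.transform import Rotation as R
def cam(n,save=None):
    p=ctrl.read_camera(n)
    if save: cv2.imwrite('pics/'+save,p["color"][:,:,::-1])
    return p
def K(p): return np.array([[p["fx"],0,p["cx"]],[0,p["fy"],p["cy"]],[0,0,1.]])
def world(p,c): 
    E=np.array(p["extrinsics"]); return E[:3,:3].T@(np.array(c)-E[:3,3])
def ray(p,uv):
    E=np.array(p["extrinsics"]); q=cv2.undistortPoints(np.array([[uv]],float),K(p),np.array(p["D"],float))[0,0]
    return -E[:3,:3].T@E[:3,3], E[:3,:3].T@np.array([q[0],q[1],1])
def atz(p,uv,z):
    o,d=ray(p,uv); return o+d*(z-o[2])/d[2]
def proj(p,X):
    E=np.array(p["extrinsics"]); return cv2.projectPoints(np.array(X,float).reshape(-1,3),cv2.Rodrigues(E[:3,:3])[0],E[:3,3],K(p),np.array(p["D"],float))[0][:,0]
def tri(obs):
    A=np.zeros((3,3));b=np.zeros(3)
    for p,uv in obs:
        o,d=ray(p,uv);d=d/np.linalg.norm(d);M=np.eye(3)-np.outer(d,d);A+=M;b+=M@o
    return np.linalg.solve(A,b)
def find(p,t,n=2):
    for r in ctrl.look_for(p,t)[:n]:
        w=world(p,r["position"]); print(t,round(r["p"],2),w.round(4),proj(p,w)[0].round(0))
E
python3 - <<'E'
from h import *
s=ctrl.get_state();print(s["time"],s["eef_pos"],s["tcp_rot"],ctrl.nose_length)
for n in("scene","top"):
    p=cam(n,n+"0.png");E=np.array(p["extrinsics"]);print(n,(-E[:3,:3].T@E[:3,3]).round(3),p["fx"])
    for t in("lock_pin","pin_rest","dividing_base","index_head","index_knob","lug_hole","knob_grip","capacitor","relay_clear","board","battery","marker"): find(p,t,1)
E
```

```text
0.0 [0.30278954 0.60259826 0.25194289] [ 2.30793571e-01  9.73002030e-01 -1.08771406e-03 -4.39750646e-04] 0.022
scene [-0.368 -0.624  0.982] 591.9934892817313
lock_pin 0.54 [ 0.5971 -0.2452  0.0549] [408. 288.]
pin_rest 0.77 [ 0.5965 -0.2283  0.0336] [400. 292.]
dividing_base 0.89 [0.483  0.0495 0.0278] [277. 275.]
index_head 0.94 [0.4967 0.0578 0.0554] [277. 262.]
index_knob 0.72 [0.5138 0.0588 0.0524] [281. 259.]
lug_hole 0.67 [0.4949 0.0586 0.0546] [276. 262.]
knob_grip 0.85 [0.5088 0.0565 0.0519] [280. 260.]
capacitor 0.72 [0.6794 0.0731 0.0395] [314. 228.]
relay_clear 0.6 [ 0.6599 -0.3437  0.0295] [457. 297.]
board 0.61 [0.6138 0.2942 0.0045] [235. 222.]
battery 0.74 [0.4826 0.0455 0.0255] [278. 276.]
marker 0.69 [0.483  0.3222 0.0074] [194. 241.]
top [ 3.840e-01 -1.000e-03  1.216e+00] 545.3926797186317
lock_pin 0.45 [ 0.6015 -0.2442  0.0602] [426. 223.]
pin_rest 0.73 [ 0.6088 -0.2153  0.0334] [410. 223.]
dividing_base 0.91 [0.4898 0.0607 0.0333] [286. 279.]
index_head 0.65 [0.5097 0.064  0.0517] [284. 269.]
index_knob 0.55 [0.5145 0.0606 0.0562] [285. 267.]
lug_hole 0.51 [0.4837 0.3197 0.0146] [169. 285.]
knob_grip 0.72 [0.5197 0.0603 0.0558] [285. 264.]
relay_clear 0.71 [ 0.6848 -0.073   0.0186] [345. 192.]
board 0.75 [0.6066 0.2906 0.0037] [184. 231.]
battery 0.76 [ 0.6833 -0.0727  0.0174] [344. 193.]
marker 0.86 [0.4876 0.3188 0.0145] [170. 283.]
```

Run:
```python
import cv2
a=cv2.imread('pics/top0.png');cv2.imwrite('pics/topc.png',cv2.resize(a[150:350,140:460],(800,500),interpolation=2))
```

```text
(no output)
```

View pics/topc.png

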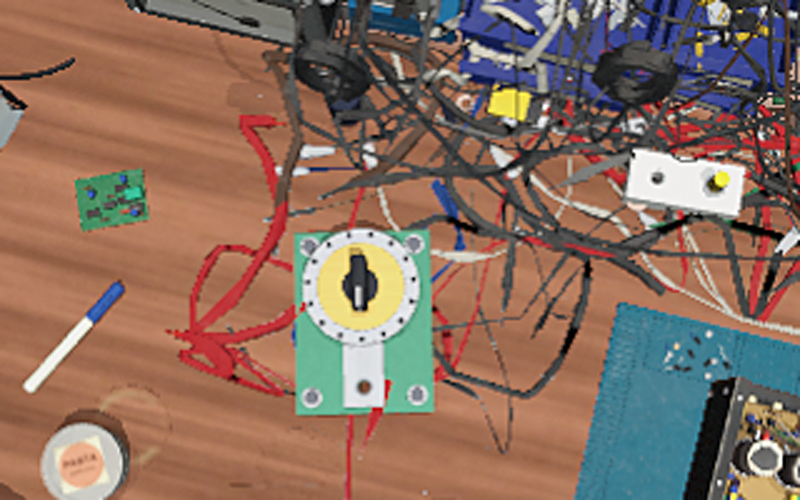

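View pics/scene0.png

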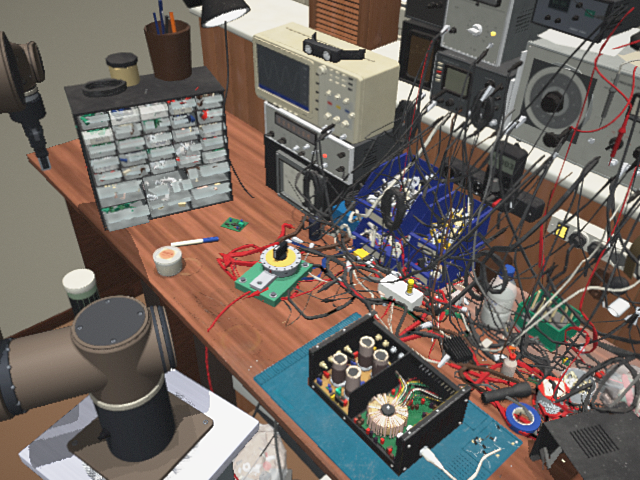

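Run:
```python
from h import *
t=cam("top");s=cam("scene")
pin=tri([(t,(428.4,222.4)),(s,(410,283))]);print("pin",pin, atz(t,(428.4,222.4),.072))
print("lug",atz(t,(285.6,304.4),.032),"knob",atz(t,(283.4,263.2),.09),"disc",atz(t,(140+361/2.5,150+287/2.5),.052))
for c in((295,233),(428,230),(433,412),(297,414)): print(atz(t,(140+c[0]/2.5,150+c[1]/2.5),.02))
st=ctrl.get_state();Rt=R.from_quat(st["tcp_rot"])
print((Rt.inv().apply(np.array([.585,-.235,.25])-st["eef_pos"])*1000).round(),(Rt.inv()*R.from_matrix([[-1,0,0],[0,1,0],[0,0,-1]])).as_rotvec(degrees=True))
```

```text
pin [ 0.6015931  -0.24754347  0.0675389 ] [ 0.6012474  -0.24726756  0.072     ]
lug [0.43491833 0.06242286 0.032     ] knob [0.51776679 0.06276591 0.09      ] disc [0.51876823 0.06282366 0.052     ]
[0.57187857 0.12257977 0.02      ]
[0.57212969 0.00449755 0.02      ]
[0.41162906 0.00328178 0.02      ]
[0.4123041  0.12175588 0.02      ]
[-628. -622.    3.] [-1.91947133e-03 -2.24900851e-03 -2.66898277e+01]
```

Units first: shifts go in shares of 400 mm and turns go in shares of 45 degrees. So -400 mm / 400 = -1, -396 mm / 400 = -0.99, -26.7 degrees / 45 = -0.5933.

Request:
send_rows(rows="0 0 -0.2 -0.2 -0.2 0 1;0 0 -0.4 -0.4 -0.4 0 1;0 0 -0.5933 -0.5 -0.5 0 1;0 0 -0.5933 -0.6 -0.6 0 1;0 0 -0.5933 -0.7 -0.695 0 1;0 0 -0.5933 -0.8 -0.795 0 1;0 0 -0.5933 -0.9 -0.8925 0 1;0 0 -0.5933 -1 -0.99 0 1")

```text
time: 2.4
eef_pos: [0.4627, 0.1272, 0.2538]
tcp_rot: [-0.0, 1.0, 0.0, 0.001]
contact_force: [1.8, 0.6, 0.3]
opening: 0.998
finger_force: 0.0
```

Run:
```python
from h import *
st=ctrl.get_state();Rt=R.from_quat(st["tcp_rot"]);print(st["time"],st["eef_pos"],st["qpos"].round(2) if hasattr(st["qpos"],'round') else st["qpos"],st["contact_force"])
print((Rt.inv().apply(np.array([.57,-.235,.25])-st["eef_pos"])*1000).round(),(Rt.inv()*R.from_matrix([[-1,0,0],[0,1,0],[0,0,-1]])).as_rotvec(degrees=True))
p=cam("wrist","w1.png");E=np.array(p["extrinsics"]);print((-E[:3,:3].T@E[:3,3]).round(3),E[:3,:3].round(2))
```

```text
2.4 [0.46265866 0.12720972 0.25382921] [ 0.06 -0.16  2.04  0.    1.25 -1.51] [1.77174583 0.61540585 0.32996315]
[-107. -362.    4.] [0.01076043 0.08621057 0.02050018]
[0.398 0.127 0.374] [[-0.    1.   -0.  ]
 [ 0.97  0.    0.26]
 [ 0.26 -0.   -0.97]]
```

In the tool's units: -362 mm / 400 = -0.905, -300 mm / 400 = -0.75.

Request:
send_rows(rows="0 0 0 -0.045 -0.15 0 1;0 0 0 -0.09 -0.3 0 1;0 0 0 -0.135 -0.45 0 1;0 0 0 -0.18 -0.6 0 1;0 0 0 -0.225 -0.75 0 1;0 0 0 -0.2625 -0.905 0.01 1;0 0 0 -0.2625 -0.905 0.01 1")

```text
time: 3.32
eef_pos: [0.5675, -0.2366, 0.2485]
tcp_rot: [0.002, 1.0, -0.0, -0.0]
contact_force: [0.0, 0.9, -0.6]
opening: 0.999
finger_force: 0.0
```

Run:
```python
from h import *
st=ctrl.get_state();print(st["time"],st["eef_pos"])
p=cam("wrist","w2.png")
find(p,"lock_pin");find(p,"pin_rest");print(proj(p,[[.6015,-.2473,.072],[.6015,-.2473,.034]]))
import pickle;pickle.dump({k:p[k] for k in("fx","fy","cx","cy","D","extrinsics")},open("w2.pkl","wb"))
```

```text
3.325 [ 0.56750806 -0.23660655  0.24849135]
lock_pin 0.6 [ 0.5987 -0.2465  0.0614] [308. 255.]
[[306.914619   261.40560624]
 [308.14318546 249.61608041]]
```

View pics/w2.png

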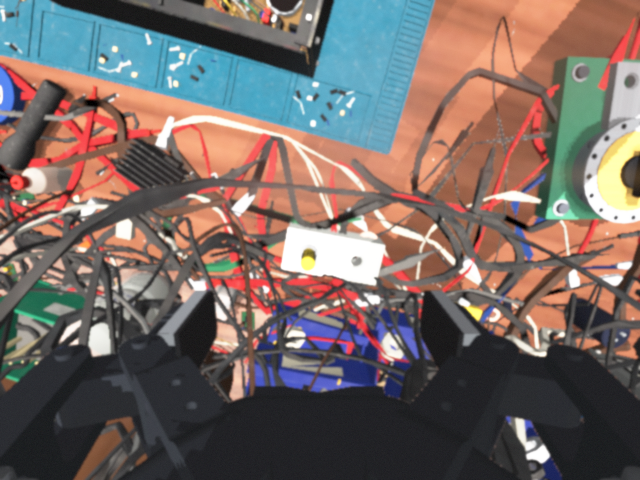

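View pics/w1.png

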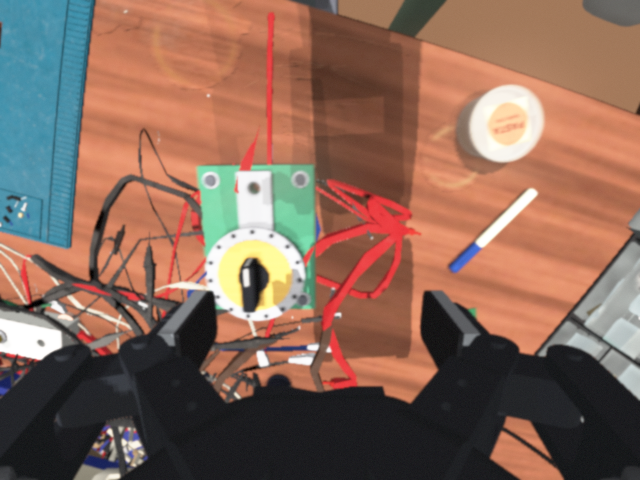

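Run:
```python
from h import *
st=ctrl.get_state();print(st["eef_pos"],st["qpos"])
p=cam("top");P=proj(p,[[.645,-.29,.117],[.645,-.20,.117],[.613,-.31,.06],[.613,-.19,.06]]);print(P,(P-[140,150])*2.5)
q=cam("wrist");s=cam("scene")
h=cv2.cvtColor(q["color"],cv2.COLOR_RGB2HSV);m=((h[:,:,0]>24)&(h[:,:,0]<33)&(h[:,:,1]>150)&(h[:,:,2]>120)).astype(np.uint8);m[:235]=0;m[275:]=0;m[:,:290]=0;m[:,330:]=0
ys,xs=np.nonzero(m);print(len(xs),xs.mean(),ys.mean(),xs.min(),xs.max(),ys.min(),ys.max())
for z in(.06,.072):print(atz(q,(xs.mean(),ys.mean()),z))
c=q["color"][215:300,265:405,::-1];cv2.imwrite("pics/w3.png",np.hstack([cv2.resize(c,(500,400),interpolation=2)]))
```

```text
[ 0.56724227 -0.23223914  0.24911113] [-5.54124086e-01  1.55289699e-01  1.73907472e+00  4.40043338e-04
  1.24808007e+00 -2.12528684e+00]
[[452.21858815 197.13805605]
 [408.99888358 197.92602321]
 [455.75583949 217.57214408]
 [400.62963853 218.63271902]] [[780.54647037 117.84514012]
 [672.49720894 119.81505802]
 [789.38959873 168.9303602 ]
 [651.57409632 171.58179755]]
35 302.62857142857143 256.7142857142857 297 308 252 260
[ 0.60098971 -0.24650243  0.06      ]
[ 0.59716785 -0.24593057  0.072     ]
```

Request:
send_rows(rows="0 0 0 -0.0825 -0.0375 0.075 1;0 0 0 -0.0825 -0.0375 0.175 1;0 0 0 -0.0825 -0.0375 0.275 1;0 0 0 -0.0825 -0.0375 0.375 1;0 0 0 -0.0825 -0.0375 0.425 1;0 0 0 -0.0825 -0.0375 0.45 1;0 0 0 -0.0825 -0.0375 0.465 1;0 0 0 -0.0825 -0.0375 0.465 1")

```text
time: 4.62
eef_pos: [0.601, -0.2481, 0.0644]
tcp_rot: [-0.0, 1.0, -0.0, 0.001]
contact_force: [0.6, -0.6, 0.5]
opening: 0.998
finger_force: 0.0
```

Run:
```python
from h import *
st=ctrl.get_state();print(st["time"],st["eef_pos"],st["contact_force"])
q=cam("wrist","w4.png");print(proj(q,[[.6,-.247,.072]]))
print(ctrl.get_state()["eef_pos"])
```

```text
4.625 [ 0.6009739  -0.24814636  0.06435373] [ 0.63466266 -0.58232467  0.52003475]
[[321.39314308 329.60651145]]
[ 0.60109228 -0.24827548  0.06462003]
```

View pics/w4.png

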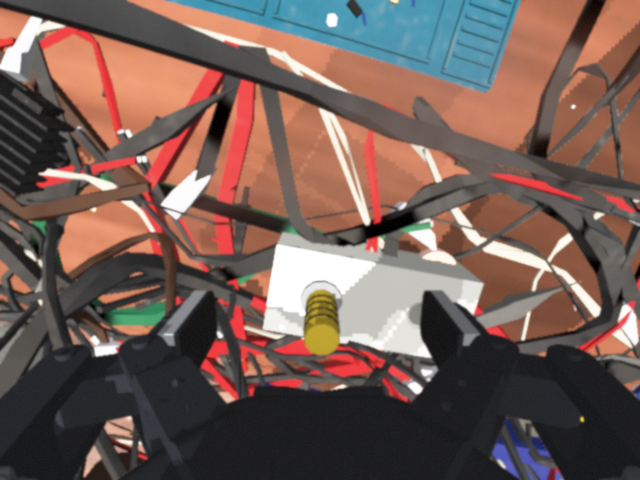

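Run:
```python
from h import *
q=cam("wrist");print(atz(q,(322,341),.072),atz(q,(320,293),.038),q["fx"]);print(proj(q,[[.603,-.2475,.072],[.603,-.2475,.038]]), ctrl.get_state()["eef_pos"])
```

```text
[ 0.60505035 -0.24689158  0.072     ] [ 0.60067499 -0.2475428   0.038     ] 342.18140989638437
[[320.37832516 336.12073468]
 [320.08242572 297.61043335]] [ 0.6011334  -0.24834147  0.0647187 ]
```

In the tool's units: -2 mm / 400 = -0.005, 1 mm / 400 = 0.0025.

Request:
send_rows(rows="0 0 0 -0.005 0.0025 0.0025 1;0 0 0 -0.005 0.0025 0.0025 -1;0 0 0 -0.005 0.0025 0.0025 -1;0 0 0 -0.005 0.0025 0.0025 -1;0 0 0 -0.005 0.0025 0.0025 -1;0 0 0 -0.005 0.0025 0.0025 -1;0 0 0 -0.005 0.0025 0.0025 -1;0 0 0 -0.005 0.0025 0.0025 -1", grip_force=40)

```text
time: 5.72
eef_pos: [0.6024, -0.2469, 0.0624]
tcp_rot: [-0.0, 1.0, -0.0, 0.0]
contact_force: [0.3, 1.1, -0.2]
opening: 0.142
finger_force: 38.9
```

In the tool's units: 250 mm / 400 = 0.625, 100 mm / 400 = 0.25.

Request:
send_rows(rows="0 0 0 0 0 -0.075 -1;0 0 0 0 0 -0.175 -1;0 0 0 0 0 -0.2625 -1;0 0 0 0.07 0.125 -0.2625 -1;0 0 0 0.14 0.25 -0.2625 -1;0 0 0 0.21 0.375 -0.2625 -1;0 0 0 0.28 0.5 -0.2625 -1;0 0 0 0.35 0.625 -0.2625 -1")

```text
time: 6.72
eef_pos: [0.461, 0.0046, 0.1672]
tcp_rot: [0.0, 1.0, 0.0, 0.0]
contact_force: [0.8, 0.1, -0.3]
opening: 0.152
finger_force: 40.0
```

In the tool's units: 59 mm / 400 = 0.1475, 55 mm / 400 = 0.1375.

Request:
send_rows(rows="0 0 0 0.05 0.0875 0 -1;0 0 0 0.07 0.1375 0 -1;0 0 0 0.07 0.1475 0.05 -1;0 0 0 0.07 0.1475 0.0875 -1;0 0 0 0.07 0.1475 0.1 -1;0 0 0 0.07 0.1475 0.1 -1")

```text
time: 7.48
eef_pos: [0.4342, 0.0617, 0.1269]
tcp_rot: [0.0, 1.0, 0.0, -0.001]
contact_force: [0.8, -0.6, -0.4]
opening: 0.149
finger_force: 40.0
```

Run:
```python
from h import *
st=ctrl.get_state();print(st["time"],st["eef_pos"],st["contact_force"],st["opening"])
q=cam("wrist","w5.png");print(proj(q,[[.4345,.0625,.032],[.519,.0628,.09],[.4345,.0625,.02]]));t=cam("top","t5.png");s=cam("scene","s5.png")
for x in(q,t,s): find(x,"lock_pin",1)
import pickle;pickle.dump([{k:p[k] for k in("fx","fy","cx","cy","D","extrinsics")} for p in(q,t,s)],open("5.pkl","wb"))
print(ctrl.get_state()["eef_pos"])
```

```text
7.475 [0.4342091  0.06172878 0.1269326 ] [ 0.77907617 -0.62965842 -0.36803757] 0.14866433325915604
[[319.52853702 251.99579769]
 [320.23188761 424.8360424 ]
 [319.47833194 246.96640095]]
lock_pin 0.55 [0.4312 0.0623 0.1319] [320. 321.]
lock_pin 0.54 [0.5279 0.0631 0.053 ] [284. 261.]
[0.43469351 0.06193338 0.12782905]
```

View pics/w5.png

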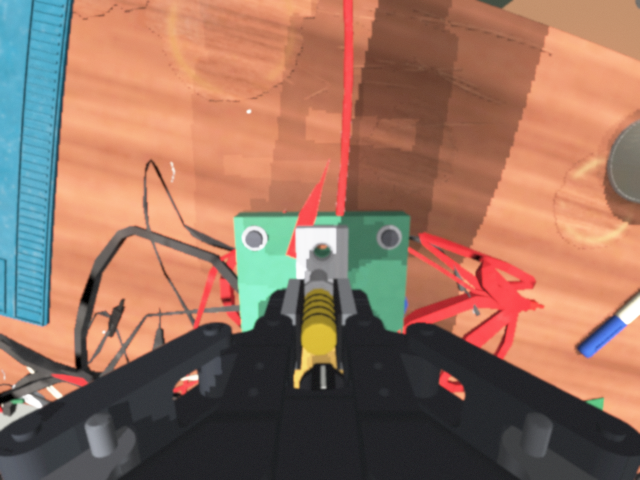

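Run:
```python
from h import *
import pickle
q,t,s=pickle.load(open("5.pkl","rb"))
print(proj(q,[[.4347,.0619,.069],[.4347,.0619,.099],[.4347,.0619,.137]]), atz(q,(322,249),.032))
a=cv2.imread('pics/w5.png')[215:365,250:400];b=cv2.imread('pics/s5.png')
P=proj(s,[[.4347,.0619,.1]])[0];print(P);u,v=map(int,P);c=b[v-40:v+60,u-50:u+50]
cv2.imwrite('pics/c5.png',np.hstack([cv2.resize(a,(400,400),interpolation=2),cv2.resize(c,(400,400),interpolation=2)]))
```

```text
[[318.63604801 271.72029935]
 [318.6596101  293.81385577]
 [318.70480059 336.49456558]] [0.43244988 0.06411834 0.032     ]
[258.80939959 260.52732919]
```

View pics/c5.png

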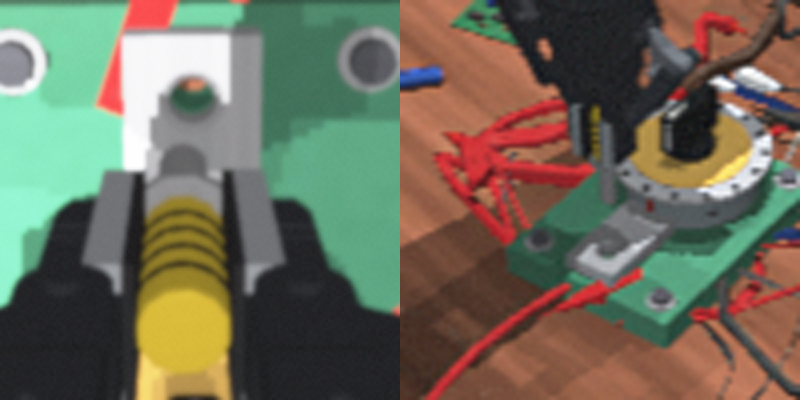

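In the tool's units: 27 mm / 400 = 0.0675, 20 mm / 400 = 0.05.

Request:
send_rows(rows="0 0 0 0.005 0.005 0.025 -1;0 0 0 0.005 0.005 0.05 -1;0 0 0 0.005 0.005 0.0675 -1;0 0 0 0.005 0.005 0.0675 -1;0 0 0 0.005 0.005 0.0675 -1")

```text
time: 8.4
eef_pos: [0.4324, 0.0641, 0.1004]
tcp_rot: [-0.0, 1.0, 0.0, 0.0]
contact_force: [-0.4, -1.2, 0.8]
opening: 0.151
finger_force: 40.0
```

Run:
```python
from h import *
st=ctrl.get_state();print(st["time"],st["eef_pos"],st["contact_force"])
q=cam("wrist","w6.png");s=cam("scene","s6.png")
e=ctrl.get_state()["eef_pos"];print(e)
print(proj(q,[[e[0]+.001,e[1],e[2]-.0584],[e[0]+.001,e[1],e[2]+.0096]]),proj(q,[[.4337,.0645,.032]]))
a=cv2.imread('pics/w6.png')[190:340,245:395];b=cv2.imread('pics/s6.png');u,v=258,275;c=b[v-40:v+40,u-40:u+40]
cv2.imwrite('pics/c6.png',np.hstack([cv2.resize(a,(400,400),interpolation=2),cv2.resize(c,(400,400),interpolation=2)]))
```

```text
8.4 [0.43243357 0.06408905 0.10036027] [-0.43616522 -1.21594679  0.75021799]
[0.43263149 0.06406333 0.1006704 ]
[[318.33871157 272.64295855]
 [318.23455788 337.92702617]] [[319.09780349 266.60636382]]
```

View pics/c6.png

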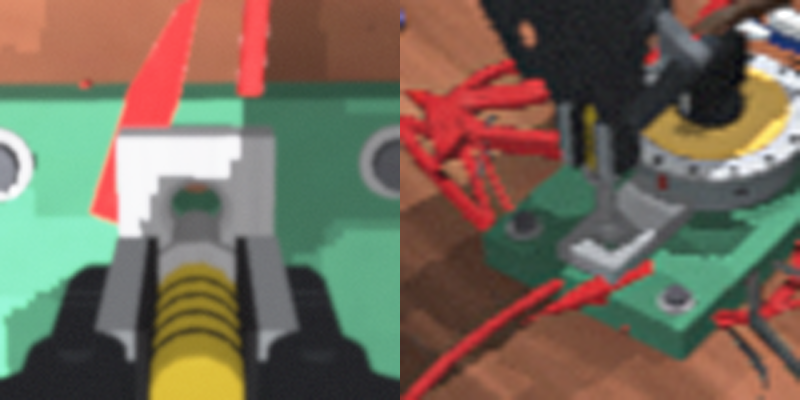

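In the tool's units: 16 mm / 400 = 0.04, 14 mm / 400 = 0.035.

Request:
send_rows(rows="0 0 0 0.0018 0 0.01 -1;0 0 0 0.0018 0 0.02 -1;0 0 0 0.0018 0 0.0275 -1;0 0 0 0.0018 0 0.035 -1;0 0 0 0.0018 0 0.04 -1;0 0 0 0.0018 0 0.04 -1")

```text
time: 9.25
eef_pos: [0.4318, 0.0641, 0.0843]
tcp_rot: [-0.0, 1.0, -0.0, 0.0]
contact_force: [0.9, -0.7, -1.3]
opening: 0.149
finger_force: 40.0
```

In the tool's units: 19 mm / 400 = 0.0475, 16 mm / 400 = 0.04.

Request:
send_rows(rows="0 0 0 0 0 0.01 -1;0 0 0 0 0 0.02 -1;0 0 0 0 0 0.03 -1;0 0 0 0 0 0.04 -1;0 0 0 0 0 0.0475 -1;0 0 0 0 0 0.0475 -1")

```text
time: 10.0
eef_pos: [0.4318, 0.0641, 0.0651]
tcp_rot: [-0.0, 1.0, -0.0, 0.0]
contact_force: [3.1, -0.2, -1.5]
opening: 0.148
finger_force: 39.8
```

In the tool's units: 6 mm / 400 = 0.015, 5 mm / 400 = 0.0125.

Request:
send_rows(rows="0 0 0 -0.001 0 0.005 -1;0 0 0 -0.001 0 0.01 -1;0 0 0 -0.001 0 0.0125 -1;0 0 0 -0.001 0 0.015 -1;0 0 0 -0.001 0 0.015 -1")

```text
time: 10.62
eef_pos: [0.4321, 0.0641, 0.0603]
tcp_rot: [-0.0, 1.0, -0.0, -0.001]
contact_force: [-1.9, -0.2, 7.2]
opening: 0.149
finger_force: 40.9
```

In the tool's units: -100 mm / 400 = -0.25, -70 mm / 400 = -0.175.

Request:
send_rows(rows="0 0 0 0 0 0 0.2;0 0 0 0 0 0 0.2;0 0 0 0 0 0 0.2;0 0 0 0 0 0 0.2;0 0 0 0 0 -0.075 0.2;0 0 0 0 0 -0.175 0.2;0 0 0 0 0 -0.25 0.2;0 0 0 0 0 -0.25 0.2")

```text
time: 11.62
eef_pos: [0.4338, 0.064, 0.1619]
tcp_rot: [-0.0, 1.0, -0.0, 0.003]
contact_force: [-0.1, 0.7, -0.6]
opening: 0.6
finger_force: 0.0
```

Run:
```python
from h import *
q=cam("wrist","w7.png");s=cam("scene","s7.png");e=ctrl.get_state();print(e["time"],e["eef_pos"],e["opening"])
P=proj(q,[[.433,.064,.07],[.433,.064,.036],[.518,.0645,.09],[.5,.0645,.09],[.541,.0645,.09]]);print(P)
a=cv2.imread('pics/w7.png');b=cv2.imread('pics/s7.png');u,v=258,275;c=b[v-50:v+40,u-40:u+50]
cv2.imwrite('pics/c7.png',np.hstack([cv2.resize(a[180:480,170:470],(400,400),interpolation=2),cv2.resize(c,(400,400),interpolation=2)]))
```

```text
11.725 [0.43156866 0.06413104 0.1586626 ] 0.6012281419697926
[[318.51201703 250.71585966]
 [318.53880878 237.31105339]
 [319.15198371 382.32739093]
 [319.18895446 358.91358959]
 [319.10668225 410.55302882]]
```

View pics/c7.png

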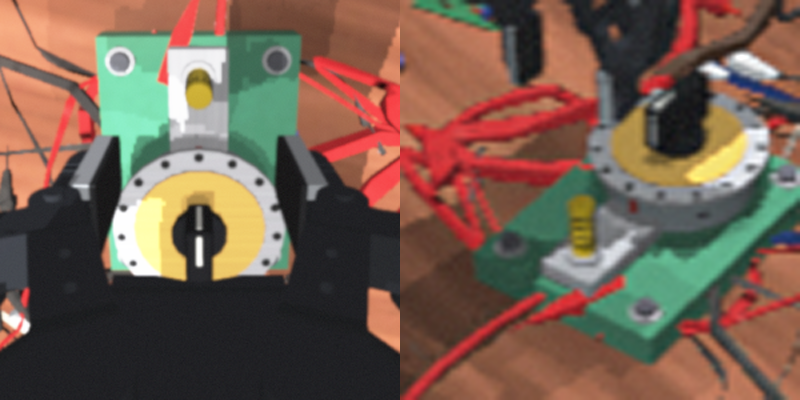

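In the tool's units: -86 mm / 400 = -0.215, 75 mm / 400 = 0.1875.

Request:
send_rows(rows="0 0 0 -0.1 0 0 0.2;0 0 0 -0.215 0 0 0.2;0 0 0 -0.215 0.0003 0.0625 0.2;0 0 0 -0.215 0.0003 0.125 0.2;0 0 0 -0.215 0.0003 0.17 0.2;0 0 0 -0.215 0.0003 0.1875 0.2;0 0 0 -0.215 0.0003 0.1875 0.2")

```text
time: 12.6
eef_pos: [0.5176, 0.0642, 0.0837]
tcp_rot: [-0.0, 1.0, 0.0, -0.001]
contact_force: [-0.6, -0.1, 0.0]
opening: 0.601
finger_force: 0.0
```

Run:
```python
from h import *
q=cam("wrist","w8.png");e=ctrl.get_state();print(e["time"],e["eef_pos"],e["opening"],e["contact_force"],np.round(e["qpos"],2))
print(proj(q,[[.541,.0642,.09],[.495,.0642,.09],[.433,.064,.07]]))
```

```text
12.65 [0.51825722 0.06418561 0.08461389] 0.5961289793859509 [ 0.36914062 -0.19382833 -0.19686488] [-0.07  0.16  2.07 -0.    0.91 -1.64]
[[318.18085451 383.02137439]
 [318.23302877 272.68210485]
 [317.80724868  94.52618639]]
```

View pics/w8.png

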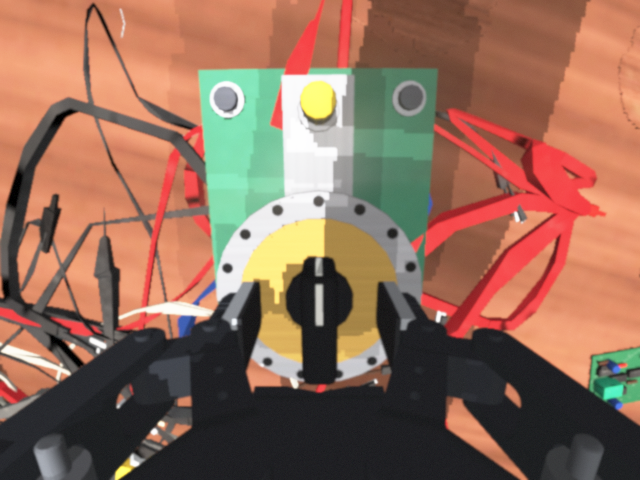

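Request:
send_rows(rows="0 0 0 0 0 0 -1;0 0 0 0 0 0 -1;0 0 0 0 0 0 -1;0 0 0 0 0 0 -1;0 0 0 0 0 0 -1;0 0 0 0 0 0 -1;0 0 0 0 0 0 -1", grip_force=100)

```text
time: 13.52
eef_pos: [0.5186, 0.0644, 0.0855]
tcp_rot: [-0.0, 1.0, 0.0, 0.001]
contact_force: [-2.3, 2.7, 5.6]
opening: 0.148
finger_force: 98.6
```

In the tool's units: 40 degrees / 45 = 0.8889.

Request:
send_rows(rows="0 0 0.1333 0 0 0 -1;0 0 0.2667 0 0 0 -1;0 0 0.4 0 0 0 -1;0 0 0.5333 0 0 0 -1;0 0 0.6667 0 0 0 -1;0 0 0.8 0 0 0 -1;0 0 0.8889 0 0 0 -1;0 0 0.8889 0 0 0 -1")

```text
time: 14.52
eef_pos: [0.519, 0.0656, 0.0855]
tcp_rot: [0.342, 0.94, 0.002, 0.001]
contact_force: [-0.5, 6.2, 4.9]
opening: 0.141
finger_force: 98.6
```

Run:
```python
from h import *
e=ctrl.get_state();print(e["time"],e["eef_pos"],e["opening"],e["finger_force"],e["contact_force"],e["wrist_torque"],np.round(e["qpos"],2))
Rt=R.from_quat(e["tcp_rot"]);print((R.from_matrix([[-1,0,0],[0,1,0],[0,0,-1]]).inv()*Rt).as_rotvec(degrees=True))
```

```text
14.525 [0.51898903 0.06555194 0.08550992] 0.14088305277371393 98.55894327163696 [-0.49486066  6.24908219  4.87773035] [0.75968518 0.10704599 0.08146365] [-0.07  0.16  2.06  0.    0.91 -0.94]
[-0.18532032 -0.10192757 40.00624958]
```

In the tool's units: 33 degrees / 45 = 0.7333.

Request:
send_rows(rows="0 0 0.1333 0 0 0 -1;0 0 0.2667 0 0 0 -1;0 0 0.4 0 0 0 -1;0 0 0.5333 0 0 0 -1;0 0 0.6444 0 0 0 -1;0 0 0.7333 0 0 0 -1;0 0 0.7333 0 0 0 -1;0 0 0.7333 0 0 0 -1")

```text
time: 15.52
eef_pos: [0.5198, 0.0661, 0.0855]
tcp_rot: [0.595, 0.804, 0.003, 0.001]
contact_force: [3.4, 7.6, 1.7]
opening: 0.146
finger_force: 98.2
```

Run:
```python
from h import *
e=ctrl.get_state();print(e["time"],e["eef_pos"],e["opening"],e["finger_force"],e["contact_force"],e["wrist_torque"],np.round(e["qpos"],2))
Rt=R.from_quat(e["tcp_rot"]);print((R.from_matrix([[-1,0,0],[0,1,0],[0,0,-1]]).inv()*Rt).as_rotvec(degrees=True))
# disc dots in top and wrist views
C=np.array([.5183,.0643])
for n in("top","wrist","scene"):
    p=cam(n,n+"9.png");g=cv2.cvtColor(p["color"],cv2.COLOR_RGB2GRAY).astype(np.float32)
    th=np.arange(0,360,.5)
    for r in(.043,.045,.047):
        X=np.c_[C[0]+r*np.cos(np.radians(th)),C[1]+r*np.sin(np.radians(th)),0*th+.052]
        uv=proj(p,X).astype(np.float32);v=cv2.remap(g,uv[:,:1],uv[:,1:],1)[:,0]
        v=np.minimum(v,v*0+200);hp=v-cv2.GaussianBlur(np.tile(v,3)[None],(0,0),40)[0,720:1440]
        a=np.sum(hp*np.exp(-1j*np.radians(th*15)));print(n,r,"dot phase deg",round(np.degrees(np.angle(-a))/-15%24,1),abs(a).round())
```

```text
15.525 [0.51982024 0.06611647 0.08552899] 0.14597868620249627 98.19297552108765 [3.40568313 7.56239635 1.71415242] [ 1.09684356 -0.30139237  0.27145986] [-0.07  0.16  2.06  0.    0.91 -0.37]
[-0.3692947  -0.13046221 72.98673162]
top 0.043 dot phase deg 13.1 1234.0
top 0.045 dot phase deg 12.1 2095.0
top 0.047 dot phase deg 12.3 2361.0
wrist 0.043 dot phase deg 10.6 4627.0
wrist 0.045 dot phase deg 9.8 7212.0
wrist 0.047 dot phase deg 9.4 7381.0
scene 0.043 dot phase deg 13.1 4318.0
scene 0.045 dot phase deg 12.6 5973.0
scene 0.047 dot phase deg 12.6 5567.0
```

Request:
send_rows(rows="0 0 0 0 0 0 -1;0 0 0 0 0 0 -1;0 0 0 0 0 0 -1;0 0 0 0 0 0 -1")

```text
time: 16.18
eef_pos: [0.5198, 0.0661, 0.0855]
tcp_rot: [0.595, 0.804, 0.003, 0.001]
contact_force: [4.0, 7.9, 2.1]
opening: 0.141
finger_force: 98.2
```

Run:
```python
from h import *
e=ctrl.get_state();print(e["finger_force"],R.from_quat(e["tcp_rot"]).as_rotvec(),e["wrist_torque"],e["dq"])
for n in("scene","top"):
    p=cam(n); 
    C=np.array([.5183,.0643]);th=np.arange(0,360,.5)
    for nm in(n+"0.png",n+"9.png"):
        g=cv2.imread("pics/"+nm,0).astype(np.float32);X=np.c_[C[0]+.046*np.cos(np.radians(th)),C[1]+.046*np.sin(np.radians(th)),0*th+.052]
        uv=proj(p,X).astype(np.float32);v=np.minimum(cv2.remap(g,uv[:,:1],uv[:,1:],1)[:,0],200);hp=v-cv2.GaussianBlur(np.tile(v,3)[None],(0,0),40)[0,720:1440]
        print(nm,round(np.degrees(np.angle(-np.sum(hp*np.exp(-1j*np.radians(th*15)))))/-15%24,1))
    find(p,"lock_pin",1)
```

```text
98.19316148757935 [1.8671226  2.52384625 0.00944301] [ 1.16853034 -0.29772953  0.19382205] [-0.00013143  0.00091199 -0.00070571 -0.00119732  0.00206659  0.00049001]
scene0.png 13.6
scene9.png 12.6
lock_pin 0.54 [0.428  0.0639 0.052 ] [257. 277.]
top0.png 12.6
top9.png 12.3
```

```bash
python3 -c "
from plant import ctrl
print(ctrl.sign_off())"
```

```text
the job is handed in; nothing more can be done
None
```

The job is handed in: the lock pin is fully home and released, and the knob is held at the third stop with about 98 N of grip, turned about 71° by my estimate against a target of 72°. The sign-off gave no verdict, so I can't confirm it passed.

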